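Dip the pastry brush and lay it on its rest

TASK

Get the pastry brush ready for glazing: take it off the steel drying rack, dip its red head into the open white pot, at least a third of the way down, hold it there for a moment (half a second will do) and lift it out clear. Then set the brush down on the pale wooden brush rest, handle lying in both forks near its middle and head hanging down over either end, and let go only once it lies there. Do not drop the brush or shove or tip the pot, and leave the jar, bottle and eggs alone.

Things in the scene. Friction and masses are not known exactly. Their poses are not given: they have to be found in the camera images.
- brush: Pastry brush, about 90 g, starting on the steel rack. Dark wooden handle 16 wide (y) x 18 mm high, from x = -110 to +75, z = 0 to 18 mm; origin on its underside near the balance point (grip here, between the forks, closing along y). x points to the head, z up. Steel neck bends down to a red head, 13 (x) x 36 (y) mm, centred at x = 120, z = -15 to -72 mm.
- brush_tip (a point): Lowest middle point of the red brush head, at (120, 0, -72) mm in the brush's frame.
- rack: Drying rack, grey steel forks on a dark foot, fixed; the brush starts on it. Foot 130 x 70 x 12 mm (origin: centre of its underside) with two upright forks, 8 mm thick, at x = -42 and +42 mm. Flat seats 24 mm wide (y), 100 mm above the counter; splayed horns widen to about 45 mm at the mouth, 122 mm up. The handle lies along x. Free space between the forks down to the foot.
- rest: Brush rest of pale wood, fixed, where the brush must go: same shape and sizes as the rack (foot 130 x 70 x 12 mm, forks at x = -42 and +42 mm, seats 100 mm above the counter). Origin: centre of the foot's underside; x runs from fork to fork.
- rest_seat (a point): Point midway between the wooden rest's two fork seats, at seat height (100 mm above the counter); axes as the rest's. The brush's origin comes here when it is laid centrally.
- pot: Open round white ceramic pot, loose, about 0.4 kg, empty: 70 mm high, mouth 96 mm across outside and 86 mm inside (tapering a little towards the bottom), floor about 5 mm thick. Origin: centre of its underside.
- pot_rim (a point): Centre of the white pot's mouth, 70 mm above its underside.
- honey_jar: Closed amber honey jar with a brass cap, 72 mm across, 110 mm high; bystander. Origin: centre of its underside.
- syrup_bottle: Closed dark red syrup bottle, 68 mm across, 220 mm high; bystander. Origin: centre of its underside.
- egg_carton: Carton of ten eggs, 260 (x) by 110 (y) by 65 mm high; bystander. Origin: centre of its underside.
Things that resemble listed ones, but are neither listed nor needed, are in the scene too. What is meant by the brush is not turquoise, and is the larger of those in its own colour. Several things look just like the rest: the one meant starts farthest to the robot's right.

How it is judged:
By the outcome, as a careful person would: the job done as asked, in the order asked, and still so for the second after the job is handed in, with the robot touching nothing.
It also fails if it takes over 48 s, if anything falls off the work surface, if the arm or the gripper's body presses on something with over 40 N, if the wrist force passes 120 N, or if a joint passes its speed limit or range.

ROBOT

A 6-joint arm with a two-finger parallel gripper is mounted at the origin on the work surface. World frame = base frame: x ahead of the robot, y to its left, z up, the work surface at z = 0. Lengths are in m, angles in rad, forces in N, time in s.
With the tool pointing down it reaches from about 0.375 to 0.975 m from the base axis. Payload 3.8 kg.
Tool frame: the origin (TCP) lies at the very end of the fingers, on their centre line; the grasp point (between the pads) lies env.hold_point_z behind it (env.hold_point_z is the distance from the TCP to the grasp point, in m); z points along the fingers, y is the direction in which the jaws open and shut (so a half turn about z gives the same grasp; the last joint's range is limited). The gripper opens to 88 mm and grips with 3 to 60 N. Pads are 18 mm wide; open, the fingers measure 123 mm over their backs; the gripper's body (75 mm by 187 mm) begins 45 mm behind the grasp point.
Start: joints at [-1.137, 0.264, 1.604, -0, 1.274, -0.037], TCP at [0.306, -0.602, 0.239] pointing down, gripper open.
Joint ranges: [-2.63, 2.63], [-0.94, 2.18], [0.31, 2.57], [-1.31, 4.45], [0, 2.66], [-2.55, 2.55]. Speed limits (rad/s): [2.57, 2.57, 3.14, 3.14, 3.14, 3.14].

INTERFACE

Orientations are given as a unit quaternion [x, y, z, w].
In Python, from cell import telemetry, viewer, workorder, env gives the robot as it stands. The module is installed in compiled form; this text tells all that it offers.
- The arm moves only by the shell command python3 -m pendant 'ROWS' [FORCE]. ROWS is JSON, a list of rows, each a list of 7 numbers: the opening, from 0 (shut) to 1 (fully open), then the shift along the tool's x, y, z in mm, then the turn, a rotation vector about the tool's x, y, z in rad. A call has 1 to 12 rows; each row is the pose to reach, as a shift and turn from the pose commanded when the call began, along the tool's axes at that moment; what a row does not reach only later rows make up. A row lasts 1/8 s, in which the tool goes at most 62.5 mm and 10.7 degrees, less where a joint would pass 70% of its speed; a pose out of reach is approached as far as the arm can. A call with a gripper value outside its range is refused whole. The fingers move at their own pace and stop on an object; FORCE is the grip in N (left out, the last holds). Time passes only in rows, so rows that repeat a pose let the fingers close. It gives the time, the measured TCP pose, the force and the opening at its end, in the units of the state.
- telemetry.state(): the state, without advancing time (a new reading comes with each control period).
- viewer.get_image(name): name is "scene" or "top" or "wrist"; returns the picture (400x640x3 uint8, red, green, blue); there is no depth.
- viewer.calibration(name): a dict with "intrinsics" (3x3 intrinsics, pixels), "D" ([k1, k2, p1, p2, k3] as OpenCV has them; the pictures are not rectified), "pose" (4x4, takes a point from camera to world coordinates); the wrist camera has in their place "tool_from_camera" (4x4, takes a point from camera to tool coordinates, whose origin is the TCP and whose axes are the flange's). Camera axes: x right, y up, looking along -z (the intrinsics and any distortion apply to the point x, -y, -z); pixel columns grow to the right and rows downward; lengths in m; the calibration is good to about 2 mm. A picture is of the moment at which its call begins: read the wrist's pose just before it. calibration takes no time and is no camera call.
- workorder.job_done(): hands the job in, once; it reports no verdict.
The state is a dict: "t": time; "q": joint angles; "joint_velocities": joint speeds; "effort": joint torques, N m; "position": TCP position; "eef_rot": TCP orientation; "wrist_force": force on the tool from outside, world axes, zero at the start; "wrist_torque": the same for the moment, N m; "finger_gap": opening from 0.0 (shut) to 1.0 (fully open).
Only numpy, scipy, OpenCV 4.12 (cv2) and the standard library are available. Lean on these libraries where they do the work, as an engineer would, in place of code of your own. Each camera call takes 0.05 s, during which the arm holds its last target. There are 200 camera calls.

## Working session

There is one attempt and no reset: what is moved stays moved. The work goes in short steps, Python scripts to look and compute and a shell command to move; the robot and the scene stay as the last step left them, time stands still between calls to the robot, and variables do not carry over. Pictures are saved under pics/ and viewed, about 8 in all and at most 12, crops included, and the job is handed in when it is done.

```bash
mkdir -p pics
python3 - <<'E'
from cell import telemetry, viewer, env
import cv2
for n in("scene","top"):
    im=viewer.get_image(n); cv2.imwrite(f"pics/{n}0.png",im[:,:,::-1])
    c=viewer.calibration(n); print(n,c)
print(viewer.calibration("wrist"),env.hold_point_z,telemetry.state())
E
```

```text
scene {'intrinsics': array([[483.62342202,   0.        , 311.61474119],
       [  0.        , 483.62342202, 203.54140241],
       [  0.        ,   0.        ,   1.        ]]), 'D': array([-0.13655098,  0.        ,  0.        ,  0.        ,  0.        ]), 'pose': array([[ 0.67878435, -0.45641449,  0.57527179,  1.35270183],
       [ 0.73411186,  0.44118239, -0.5161762 , -0.74082024],
       [-0.01820949,  0.77268617,  0.63452699,  0.98983728],
       [ 0.        ,  0.        ,  0.        ,  1.        ]])}
top {'intrinsics': array([[374.62439832,   0.        , 317.3022789 ],
       [  0.        , 374.62439832, 198.18737175],
       [  0.        ,   0.        ,   1.        ]]), 'D': array([0.01558714, 0.        , 0.        , 0.        , 0.        ]), 'pose': array([[ 0.00483956,  0.98192971, -0.18918408,  0.29798596],
       [-0.99998663,  0.0044073 , -0.0027055 ,  0.00412133],
       [-0.00182282,  0.18919464,  0.98193791,  1.26647162],
       [ 0.        ,  0.        ,  0.        ,  1.        ]])}
{'intrinsics': array([[328.43550476,   0.        , 320.78367049],
       [  0.        , 3
[... 532 characters left out ...]
1, 'q': array([-1.13690779e+00,  2.64679880e-01,  1.60520307e+00,  2.87516816e-06,
        1.27368526e+00, -3.69012754e-02]), 'joint_velocities': array([-5.79076351e-04, -8.97315049e-04, -3.63981150e-03,  1.61424772e-03,
       -4.27360054e-04, -8.66381665e-05]), 'effort': array([ 6.07163402e-04, -5.03620863e+01, -3.58070326e+01,  7.30672851e-02,
        2.33079441e-02, -5.69794895e-05]), 'position': array([ 0.30591047, -0.60100359,  0.23752966]), 'eef_rot': array([ 9.72421939e-01,  2.33226493e-01, -1.93435982e-04, -9.68656229e-04]), 'wrist_force': array([-0.50468864, -0.56240102, -1.04310535]), 'wrist_torque': array([-0.02517823,  0.04571858,  0.03155864]), 'finger_gap': 0.9975450156395159}
```

View pics/scene0.png

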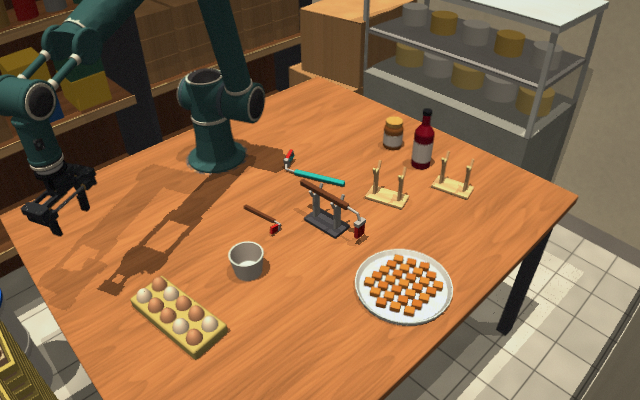

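View pics/top0.png

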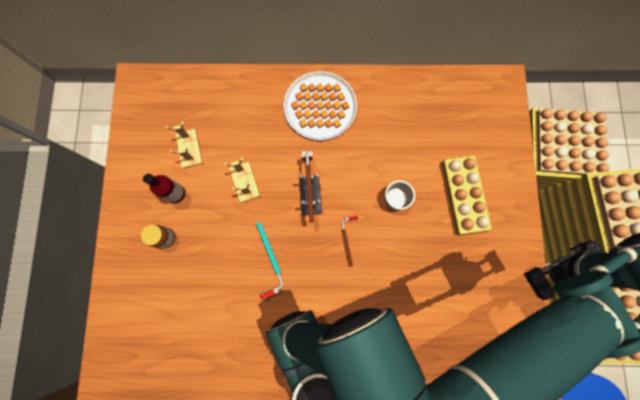

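The scene shows the brush on the steel rack at top px about (308,190), with its head away from the robot. The pot is at (399,195), and the rightmost wooden rest is at (242,180). The turquoise brush and the small brush are decoys.

```bash
cat > h.py <<'E'
import numpy as np, cv2
from cell import telemetry, viewer, env
from scipy.spatial.transform import Rotation as R
def campose(n):
    c=viewer.calibration(n)
    if 'pose' in c: return c,np.array(c['pose'])
    s=telemetry.state();T=np.eye(4);T[:3,:3]=R.from_quat(s['eef_rot']).as_matrix();T[:3,3]=s['position']
    return c,T@np.array(c['tool_from_camera'])
def p2w(n,uv,z,cp=None):
    c,T=cp or campose(n)
    p=cv2.undistortPoints(np.array([[uv]],float),c['intrinsics'],c['D'])[0,0]
    d=T[:3,:3]@[p[0],-p[1],-1]; return T[:3,3]+d*(z-T[2,3])/d[2]
def w2p(n,P,cp=None):
    c,T=cp or campose(n)
    q=(np.atleast_2d(P)-T[:3,3])@T[:3,:3]; q=q*[1,-1,-1]
    return cv2.projectPoints(q,np.zeros(3),np.zeros(3),c['intrinsics'],c['D'])[0][:,0]
def crop(im,x0,y0,x1,y1,k,name):
    cv2.imwrite(name,cv2.resize(im[y0:y1,x0:x1,::-1],None,fx=k,fy=k,interpolation=cv2.INTER_CUBIC))
E
python3 - <<'E'
import cv2
from h import crop
im=cv2.imread("pics/top0.png")[:,:,::-1]
crop(im,220,135,420,235,4,"pics/topc.png")
im=cv2.imread("pics/scene0.png")[:,:,::-1]
crop(im,220,160,420,290,4,"pics/scc.png")
E
```

```text
(no output)
```

View pics/topc.png

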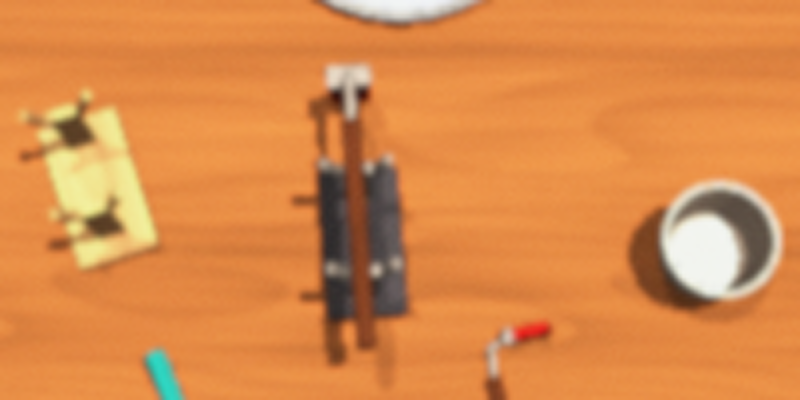

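View pics/scc.png

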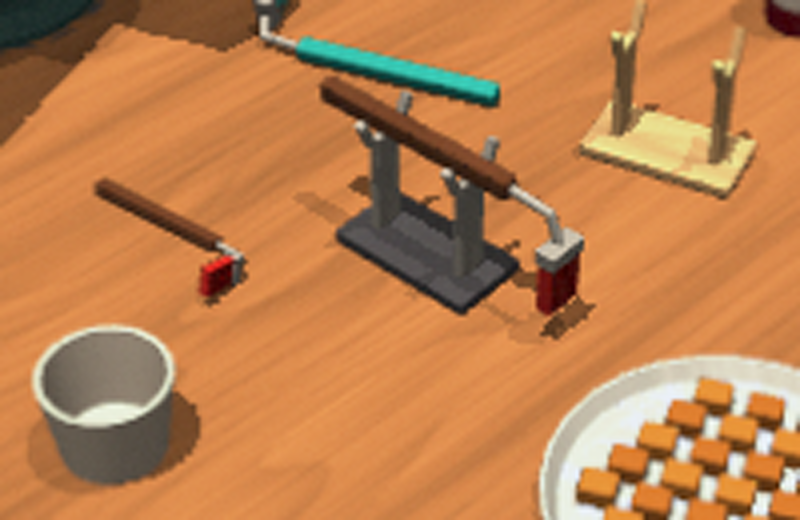

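The top crop shows the brush handle ends at crop px (367,347) and (351,118). The pot rim is centred at (720,240), and the rest foot corners are at (113,107), (157,243), (82,270) and about (38,130).

Run:
```python
from h import *
np.set_printoptions(precision=4,suppress=True)
f=lambda u,v,z:p2w("top",(u/4+220-.375,v/4+135-.375),z)
a,b=f(367,347,.118),f(351,118,.118)
d=(b-a)/np.linalg.norm(b-a);print("brush",a,b,np.linalg.norm(b-a),"yaw",np.degrees(np.arctan2(d[1],d[0])),"origin",a+d*.11)
print("rack",np.mean([f(*p,.012) for p in[(320,163),(395,160),(408,312),(330,318)]],0))
print("pot",f(720,240,.07),[f(660,240,.07),f(780,240,.07),f(720,180,.07),f(720,299,.07)])
r=[f(*p,.012) for p in[(38,130),(113,107),(157,243),(82,270)]];print("rest",r,np.mean(r,0))
e=r[1]-r[2];print("yaw",np.degrees(np.arctan2(e[1],e[0])),np.linalg.norm(e))
e=r[0]-r[3];print("yaw",np.degrees(np.arctan2(e[1],e[0])),np.linalg.norm(e))
# wrist plan: tool deltas
s=telemetry.state();Rt=R.from_quat(s['eef_rot']);print(Rt.as_matrix())
```

```text
brush [0.4463 0.0252 0.118 ] [0.6293 0.0394 0.118 ] 0.18355857302821318 yaw 4.418819704819217 origin [0.556  0.0337 0.118 ]
rack [0.5542 0.0311 0.012 ]
pot [ 0.5415 -0.2605  0.07  ] [array([ 0.5413, -0.2117,  0.07  ]), array([ 0.5417, -0.3092,  0.07  ]), array([ 0.5917, -0.2623,  0.07  ]), array([ 0.4929, -0.2587,  0.07  ])]
rest [array([0.6479, 0.3135, 0.012 ]), array([0.6689, 0.2495, 0.012 ]), array([0.5486, 0.2071, 0.012 ]), array([0.5249, 0.2701, 0.012 ])] [0.5975 0.2601 0.012 ]
yaw 19.376935341587025 0.12752301683271683
yaw 19.444887718021118 0.13046078221730165
[[ 0.8912  0.4536 -0.0008]
 [ 0.4536 -0.8912  0.0018]
 [ 0.0001 -0.002  -1.    ]]
```

```bash
python3 -m pendant '[[0.6,50,-45,-1,0,0,0.04],[0.6,100,-90,-2,0,0,0.08],[0.6,150,-135,-3,0,0,0.12],[0.6,200,-180,-4,0,0,0.16],[0.6,250,-222,-5,0,0,0.2],[0.6,300,-266,-6,0,0,0.24],[0.6,350,-310,-7,0,0,0.28],[0.6,400,-354,-8,0,0,0.32],[0.6,450,-399,-9,0,0,0.36],[0.6,490,-434,-10,0,0,0.38],[0.6,511,-452,-11,0,0,0.394],[0.6,511,-452,-11,0,0,0.394]]'
python3 -m pendant '[[0.6,0,0,0,0,0,0],[0.6,0,0,0,0,0,0]]'
cat > look.py <<'E'
import sys; from h import *
cp=campose("wrist"); s=telemetry.state(); im=viewer.get_image("wrist")
np.savez(f"pics/{sys.argv[1]}.npz",T=cp[1]); cv2.imwrite(f"pics/{sys.argv[1]}.png",im[:,:,::-1])
print(s['t'],s['position'],R.from_quat(s['eef_rot']).as_matrix().round(4).tolist(),s['q'].round(3))
E
python3 look.py w1
```

```text
t: 1.6
position: [0.5571, 0.0366, 0.2493]
eef_rot: [0.999, 0.041, -0.0, -0.0]
wrist_force: [-0.7, 0.3, -0.8]
finger_gap: 0.599
t: 1.85
position: [0.556, 0.0317, 0.2494]
eef_rot: [0.999, 0.038, -0.0, 0.0]
wrist_force: [0.3, -0.4, -0.6]
finger_gap: 0.601
1.85 [0.55598898 0.03170221 0.2494164 ] [[0.9972, 0.0751, -0.0007], [0.0751, -0.9972, -0.0004], [-0.0007, 0.0003, -1.0]] [ 0.012  0.035  1.846 -0.     1.262  1.508]
```

View pics/w1.png

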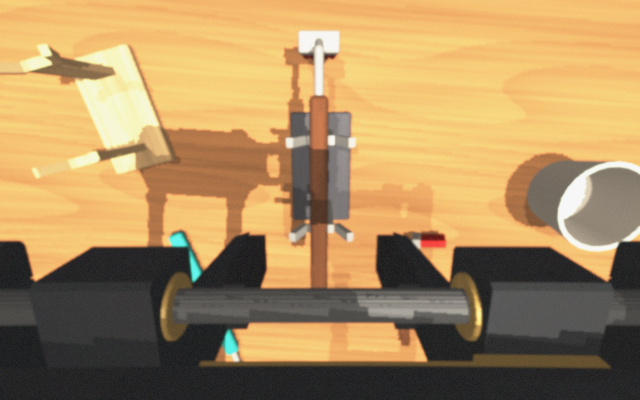

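The wrist view shows the handle running from its front end at (318.5,97) down to (319,280). The forks are at rows 142 and about 230. The rest foot corners are at (124,45), (172,158), (122,173) and about (76,82).

Run:
```python
from h import *
np.set_printoptions(precision=4,suppress=True)
cp=(viewer.calibration("wrist"),np.load("pics/w1.npz")['T'])
f=lambda u,v,z:p2w("wrist",(u,v),z,cp)
a,b=f(319,280,.118),f(318.5,97,.118);d=(b-a)/np.linalg.norm(b-a)
print("brush",b,"yaw",np.degrees(np.arctan2(d[1],d[0])),"origin",b-d*.075)
for p in[(290,142),(351,142),(293,238),(350,238)]:print("horn",f(*p,.122))
r=[f(*p,.012) for p in[(76,82),(124,45),(172,158),(122,173)]];print("rest",r,np.mean(r,0))
e=r[1]-r[2];print(np.degrees(np.arctan2(e[1],e[0])),np.linalg.norm(e))
for p in[(557,205),(600,162),(600,248)]:print("pot",f(*p,.07))
```

```text
brush [0.6302 0.0391 0.118 ] yaw 4.389044353716951 origin [0.5554 0.0333 0.118 ]
horn [0.5929 0.0599 0.122 ]
horn [0.5967 0.0097 0.122 ]
horn [0.5082 0.0529 0.122 ]
horn [0.512  0.0021 0.122 ]
rest [array([0.6274, 0.3048, 0.012 ]), array([0.6691, 0.25  , 0.012 ]), array([0.5517, 0.2054, 0.012 ]), array([0.5293, 0.2644, 0.012 ])] [0.5944 0.2561 0.012 ]
20.788769838453288 0.1256029848159692
pot [ 0.5434 -0.2121  0.07  ]
pot [ 0.59   -0.2418  0.07  ]
pot [ 0.5001 -0.269   0.07  ]
```

```bash
python3 -m pendant '[[0.6,0,-1.5,40,0,0,0],[0.6,0,-1.5,80,0,0,0],[0.6,0,-1.5,110,0,0,0],[0.6,0,-1.5,135,0,0,0],[0.6,0,-1.5,150,0,0,0],[0.6,0,-1.5,159,0,0,0],[0.6,0,-1.5,159,0,0,0],[0.3,0,-1.5,159,0,0,0],[0,0,-1.5,159,0,0,0],[0,0,-1.5,159,0,0,0],[0,0,-1.5,159,0,0,0],[0,0,-1.5,159,0,0,0]]' 30
python3 -m pendant '[[0,0,0,0,0,0,0],[0,0,0,0,0,0,0],[0,0,0,0,0,0,0]]' 45
```

```text
t: 3.4
position: [0.5566, 0.0346, 0.091]
eef_rot: [0.999, 0.038, 0.0, 0.0]
wrist_force: [0.0, 1.0, 2.1]
finger_gap: 0.174
t: 3.78
position: [0.5566, 0.0346, 0.091]
eef_rot: [0.999, 0.038, 0.0, -0.0]
wrist_force: [-0.3, -0.2, 3.1]
finger_gap: 0.175
```

```bash
python3 -m pendant '[[0,0,0,-5,0,0,0],[0,0,0,-15,0,0,0],[0,0,0,-30,0,0,0],[0,0,0,-45,0,0,0],[0,0,0,-60,0,0,0],[0,0,0,-75,0,0,0],[0,0,0,-90,0,0,0],[0,0,0,-100,0,0,0],[0,0,0,-105,0,0,0],[0,0,0,-105,0,0,0],[0,0,0,-105,0,0,0]]'
python3 -m pendant '[[0,-5,10,0,0,0,0],[0,-18,34,0,0,0,0],[0,-34,64,0,0,0,0],[0,-52,98,0,0,0,0],[0,-71,133,0,0,0,0],[0,-90,169,0,0,0,0],[0,-109,205,0,0,0,0],[0,-126,237,0,0,0,0],[0,-140,263,0,0,0,0],[0,-150,282,0,0,0,0],[0,-156,293,0,0,0,0],[0,-156,293,0,0,0,0]]'
python3 -m pendant '[[0,0,0,0,0,0,0],[0,0,0,0,0,0,0]]'
python3 look.py w2
```

```text
t: 5.15
position: [0.556, 0.0345, 0.195]
eef_rot: [0.999, 0.038, -0.001, -0.0]
wrist_force: [-0.3, -0.3, -1.1]
finger_gap: 0.175
t: 6.65
position: [0.4229, -0.2701, 0.1955]
eef_rot: [0.999, 0.038, -0.0, -0.0]
wrist_force: [-0.2, 0.2, -0.5]
finger_gap: 0.178
t: 6.9
position: [0.4236, -0.2689, 0.1957]
eef_rot: [0.999, 0.039, -0.0, -0.0]
wrist_force: [-0.0, -1.2, -1.0]
finger_gap: 0.17
6.9 [ 0.4236221  -0.26891667  0.19565876] [[0.997, 0.0777, -0.0], [0.0777, -0.997, 0.0003], [-0.0, -0.0003, -1.0]] [-0.615 -0.034  2.016  0.     1.16   0.878]
```

View pics/w2.png

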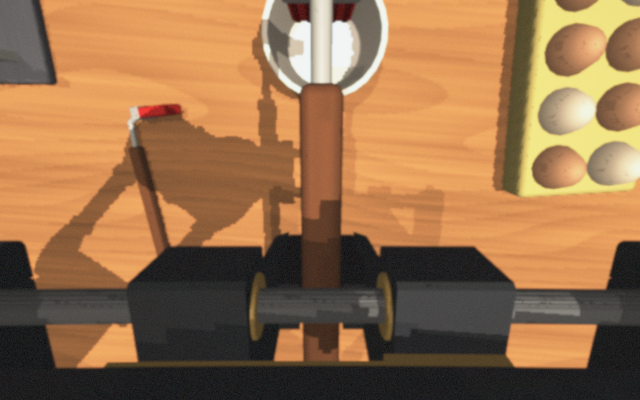

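The wrist view shows the brush held straight, with its front end at (321,85). The pot rim spans columns 263 to 388 and its near edge is at row about 98. The head is hanging over the pot.

Run:
```python
from h import *
np.set_printoptions(precision=4,suppress=True)
cp=(viewer.calibration("wrist"),np.load("pics/w2.npz")['T'])
f=lambda u,v,z:p2w("wrist",(u,v),z,cp)
a,b=f(263,30,.07),f(388,30,.07);print(a,b,(a+b)/2)
print("near rim",f(315,98,.07),"handle front",f(321,85,.2225))
im=viewer.get_image("scene");crop(im,200,160,340,290,4,"pics/s2.png")
# predicted tip pixels: tip over pot centre
print((w2p("scene",[[.5425,-.260,.07],[.5422,-.2595,.1325]])-[200,160])*4)
```

```text
[ 0.5421 -0.2162  0.07  ] [ 0.5494 -0.3096  0.07  ] [ 0.5458 -0.2629  0.07  ]
near rim [ 0.4968 -0.2586  0.07  ] handle front [ 0.4977 -0.2632  0.2225]
[[178.9107 365.4124]
 [168.9152 296.973 ]]
```

View pics/s2.png

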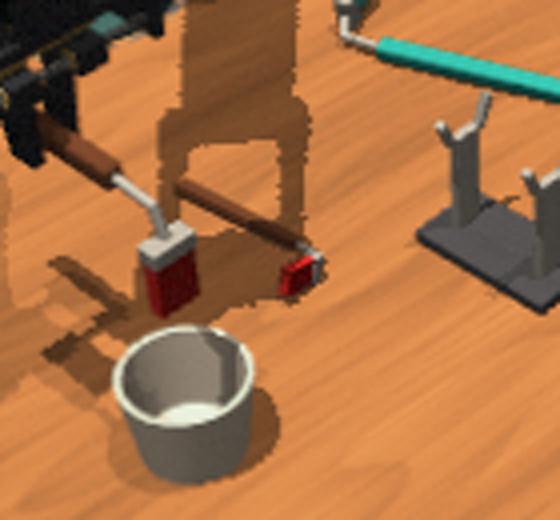

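The head is above the mouth within a few mm, so I'll dip now.

```bash
python3 -m pendant '[[0,2,0,8,0,0,0],[0,2,0,22,0,0,0],[0,2,0,38,0,0,0],[0,2,0,54,0,0,0],[0,2,0,70,0,0,0],[0,2,0,84,0,0,0],[0,2,0,96,0,0,0],[0,2,0,103,0,0,0],[0,2,0,106,0,0,0],[0,2,0,106,0,0,0],[0,2,0,106,0,0,0],[0,2,0,106,0,0,0]]'
python3 -m pendant '[[0,0,0,0,0,0,0],[0,0,0,0,0,0,0],[0,0,0,0,0,0,0],[0,0,0,0,0,0,0],[0,0,0,0,0,0,0],[0,0,0,0,0,0,0]]'
python3 - <<'E'
from h import *
im=viewer.get_image("scene");crop(im,200,160,340,290,4,"pics/s3.png")
E
```

```text
t: 8.5
position: [0.4257, -0.2696, 0.0902]
eef_rot: [0.999, 0.038, 0.0, 0.0]
wrist_force: [0.8, 0.4, -1.0]
finger_gap: 0.174
t: 9.25
position: [0.4254, -0.2694, 0.0897]
eef_rot: [0.999, 0.038, -0.0, -0.0]
wrist_force: [0.8, -0.4, -1.7]
finger_gap: 0.18
```

View pics/s3.png

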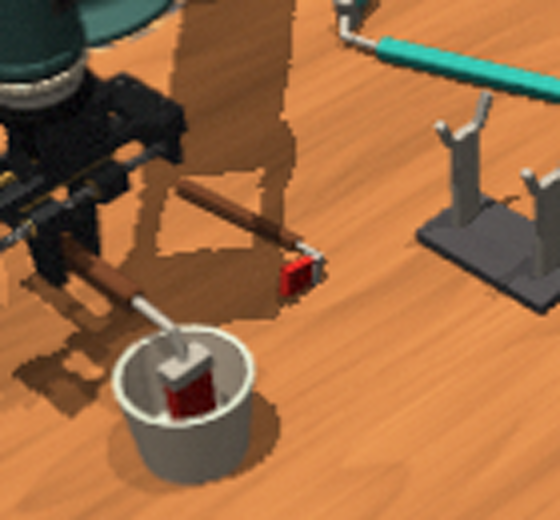

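The head sits well inside the pot, which has not moved. Next I'll lift and check the clearance to the bottle near the rest.

```bash
python3 -m pendant '[[0,0,0,-5,0,0,0],[0,0,0,-18,0,0,0],[0,0,0,-34,0,0,0],[0,0,0,-50,0,0,0],[0,0,0,-66,0,0,0],[0,0,0,-82,0,0,0],[0,0,0,-98,0,0,0],[0,0,0,-114,0,0,0],[0,0,0,-128,0,0,0],[0,0,0,-138,0,0,0],[0,0,0,-142,0,0,0],[0,0,0,-142,0,0,0]]'
python3 - <<'E'
from h import *
np.set_printoptions(precision=4,suppress=True)
print("bottle",p2w("scene",(423,163),0.0),p2w("top",(149,180),.22),p2w("top",(177,196),0.0))
print("other rest",p2w("top",(187,150),.012),"rest",p2w("scene",(387,197),.012))
s=telemetry.state();M=R.from_quat(s['eef_rot']).as_matrix();p=s['position'];print(p,M)
yaw=np.radians(19.7);tgt=np.array([.597,.258,p[2]]);print("delta mm",M.T@(tgt-p)*1000,"turn",-(yaw-np.arctan2(M[1,0],M[0,0])))
E
```

```text
t: 10.8
position: [0.4254, -0.2694, 0.2317]
eef_rot: [0.999, 0.038, -0.0, -0.0]
wrist_force: [0.1, 0.3, -0.1]
finger_gap: 0.177
bottle [0.5652 0.5089 0.    ] [0.5505 0.4894 0.22  ] [0.5475 0.4905 0.    ]
other rest [0.709  0.4634 0.012 ] rest [0.6113 0.2528 0.012 ]
[ 0.4254 -0.2694  0.2317] [[ 0.9971  0.0767 -0.    ]
 [ 0.0767 -0.9971  0.    ]
 [-0.     -0.     -1.    ]]
delta mm [ 211.5863 -512.6806    0.0113] turn -0.2670480454087674
```

```bash
python3 -m pendant '[[0,3,-8,0,0,0,0],[0,10,-25,0,0,0,-0.01],[0,20,-50,0,0,0,-0.02],[0,32,-78,0,0,0,-0.03],[0,45,-108,0,0,0,-0.05],[0,58,-140,0,0,0,-0.07],[0,71,-172,0,0,0,-0.09],[0,84,-204,0,0,0,-0.11],[0,97,-236,0,0,0,-0.13],[0,110,-268,0,0,0,-0.15],[0,123,-300,0,0,0,-0.17],[0,136,-330,0,0,0,-0.19]]'
python3 - <<'E'
from h import *
s=telemetry.state();M=R.from_quat(s['eef_rot']).as_matrix();p=s['position']
yaw=np.radians(19.7);tgt=np.array([.597,.258,p[2]]);print("delta mm",M.T@(tgt-p)*1000,"turn",-(yaw-np.arctan2(M[1,0],M[0,0])))
E
```

```text
t: 12.3
position: [0.5352, 0.0725, 0.2313]
eef_rot: [0.991, 0.134, -0.0, -0.0]
wrist_force: [0.0, -0.6, -0.7]
finger_gap: 0.174
delta mm [ 1.08843292e+02 -1.62374497e+02  6.24568953e-03] turn -0.074952826123659
```

```bash
python3 -m pendant '[[0,14,-20,0,0,0,-0.01],[0,30,-45,0,0,0,-0.02],[0,48,-72,0,0,0,-0.035],[0,66,-99,0,0,0,-0.05],[0,82,-123,0,0,0,-0.06],[0,95,-142,0,0,0,-0.07],[0,104,-156,0,0,0,-0.075],[0,108,-162,0,0,0,-0.075],[0,109,-162,0,0,0,-0.075],[0,109,-162,0,0,0,-0.075],[0,109,-162,0,0,0,-0.075]]'
python3 look.py w4
python3 - <<'E'
from h import *
crop(viewer.get_image("top"),190,110,310,210,6,"pics/t4.png")
E
```

```text
t: 13.68
position: [0.5981, 0.2543, 0.2318]
eef_rot: [0.986, 0.17, 0.0, 0.0]
wrist_force: [0.4, 0.2, -1.5]
finger_gap: 0.175
13.675 [0.59808293 0.25430947 0.2318457 ] [[0.9425, 0.3343, 0.0001], [0.3343, -0.9425, -0.0001], [0.0, 0.0001, -1.0]] [ 0.364  0.221  1.669 -0.     1.251  1.594]
```

View pics/w4.png

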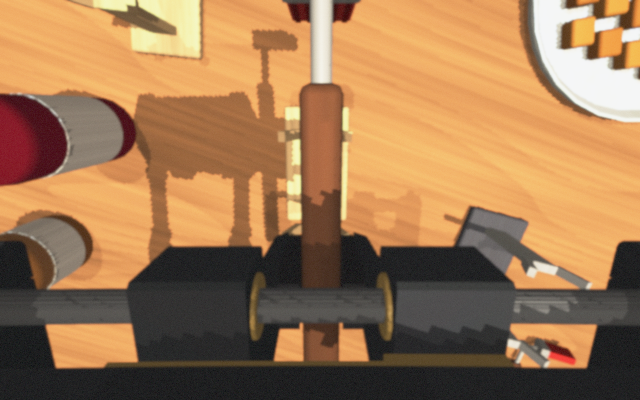

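The wrist view shows the brush aligned over the rest. The foot appears from about (286,107) to (348,219). I'll enlarge it.

Run:
```python
from h import *
im=cv2.imread("pics/w4.png")[:,:,::-1]; crop(im,250,80,390,255,4,"pics/w4c.png")
a=cv2.imread("pics/w4c.png")
t=cv2.imread("pics/t4.png"); t=cv2.resize(t[:,:],None,fx=.33,fy=.33)
```

```text
(no output)
```

View pics/w4c.png

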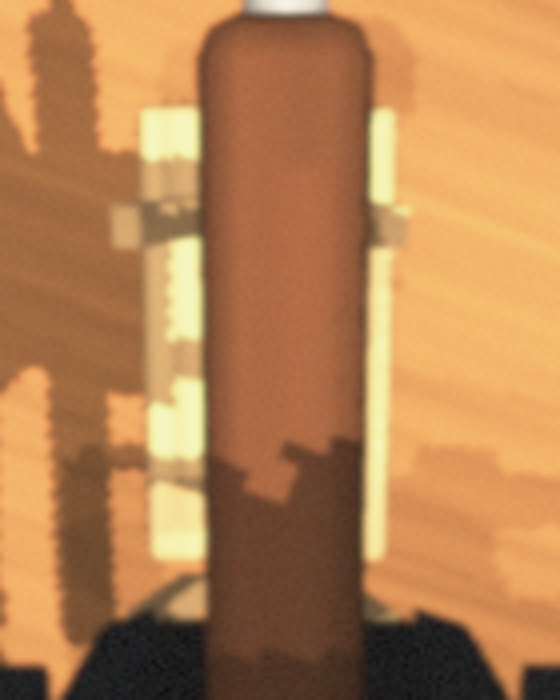

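Run:
```python
from h import *
np.set_printoptions(precision=4,suppress=True)
T=np.load("pics/w4.npz")['T'];cp=(viewer.calibration("wrist"),T)
f=lambda u,v,z:p2w("wrist",(250+u/4-.375,80+v/4-.375),z,cp)
r=[f(*p,.012) for p in[(140,108),(396,108),(385,560),(150,560)]];c=np.mean(r,0);print("foot",c)
for i,j in((0,3),(1,2)):
    e=r[i]-r[j];print(np.degrees(np.arctan2(e[1],e[0])),np.linalg.norm(e))
h=(f(110,225,.122)+f(409,225,.122))/2;print("front fork",h, np.linalg.norm(f(110,225,.122)-f(409,225,.122)))
y=np.radians(19.4);print("centre from fork",h[:2]-.042*np.array([np.cos(y),np.sin(y)]))
zt=.2318+.0187+.009
a,b=f(283.5,620,zt),f(286,40,zt);d=b-a;print("handle",a,b,np.degrees(np.arctan2(d[1],d[0])))
s=telemetry.state();M=R.from_quat(s['eef_rot']).as_matrix();p=s['position'];print(p,np.degrees(np.arctan2(M[1,0],M[0,0])))
print("foot/fork in tool mm",M.T@(c-p)*1000,M.T@(h-p)*1000,"handle",M.T@(a-p)*1000,M.T@(b-p)*1000)
```

```text
foot [0.5994 0.2598 0.012 ]
19.178613022720196 0.12815396249647204
19.40637639871777 0.12817954058016237
front fork [0.6394 0.2742 0.122 ] 0.057408916646250856
centre from fork [0.5997 0.2602]
handle [0.6165 0.2611 0.2595] [0.6667 0.2787 0.2595] 19.30876953100611
[0.5981 0.2545 0.2318] 19.53902161862976
foot/fork in tool mm [  2.9684  -4.6109 219.8383] [ 45.4697  -4.7628 109.8409] handle [ 19.5664  -0.1298 -27.6605] [ 72.7418   0.0839 -27.6571]
```

```bash
python3 -m pendant '[[0,2,-2,5,0,0,0.003],[0,4,-4.7,18,0,0,0.003],[0,4,-4.7,34,0,0,0.003],[0,4,-4.7,50,0,0,0.003],[0,4,-4.7,66,0,0,0.003],[0,4,-4.7,82,0,0,0.003],[0,4,-4.7,97,0,0,0.003],[0,4,-4.7,110,0,0,0.003],[0,4,-4.7,118,0,0,0.003],[0,4,-4.7,120,0,0,0.003],[0,4,-4.7,120,0,0,0.003],[0,4,-4.7,120,0,0,0.003]]'
python3 look.py w5
python3 - <<'E'
from h import *
im=cv2.imread("pics/w5.png")[:,:,::-1]; crop(im,250,70,400,270,3,"pics/w5c.png")
a=cv2.imread("pics/w5c.png"); b=viewer.get_image("scene")[130:230,330:450,::-1]; b=cv2.resize(b,(350,292))
c=np.zeros((600,800,3),np.uint8);c[:,:450]=a;c[:292,450:]=b;cv2.imwrite("pics/c5.png",c)
E
```

```text
t: 15.28
position: [0.6008, 0.261, 0.1125]
eef_rot: [0.986, 0.169, 0.001, -0.0]
wrist_force: [0.6, -0.0, -1.4]
finger_gap: 0.175
15.275 [0.60081314 0.26103797 0.11250002] [[0.9432, 0.3323, 0.0013], [0.3323, -0.9432, 0.0005], [0.0014, -0.0001, -1.0]] [0.372 0.327 1.767 0.    1.047 1.604]
```

View pics/c5.png

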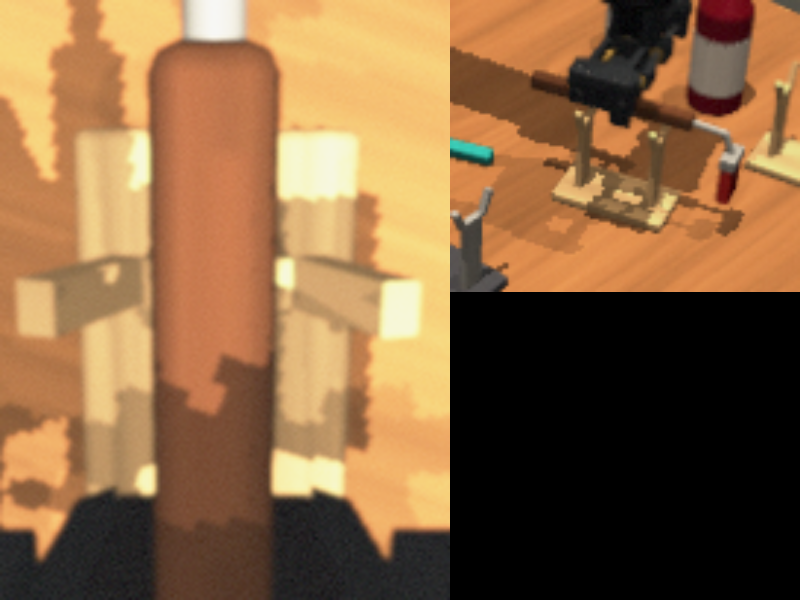

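The handle is centred between the horns: crop columns 17 to 422, with the handle at about 215. I'll lower it the rest of the way.

```bash
python3 -m pendant '[[0,0,-0.5,3,0,0,0],[0,0,-0.5,7,0,0,0],[0,0,-0.5,11,0,0,0],[0,0,-0.5,15,0,0,0],[0,0,-0.5,18,0,0,0],[0,0,-0.5,20,0,0,0],[0,0,-0.5,21,0,0,0],[0,0,-0.5,21,0,0,0],[0,0,-0.5,21,0,0,0]]'
```

```text
t: 16.5
position: [0.6002, 0.2614, 0.0911]
eef_rot: [0.986, 0.169, 0.0, -0.0]
wrist_force: [-1.1, -0.1, 1.1]
finger_gap: 0.176
```

```bash
python3 -m pendant '[[0,0,0,0.5,0,0,0],[0,0,0,0.8,0,0,0],[0,0,0,0.8,0,0,0],[0,0,0,0.8,0,0,0]]'
```

```text
t: 17.0
position: [0.6002, 0.2614, 0.091]
eef_rot: [0.986, 0.169, 0.0, -0.0]
wrist_force: [-2.4, -0.9, 6.0]
finger_gap: 0.175
```

Contact is confirmed at 6 N and the TCP has stopped at the expected height. I'll release gently and retreat upward.

```bash
python3 -m pendant '[[0.2,0,0,0,0,0,0],[0.25,0,0,0,0,0,0],[0.35,0,0,0,0,0,0],[0.5,0,0,0,0,0,0],[0.5,0,0,0,0,0,0],[0.5,0,0,0,0,0,0]]'
python3 -m pendant '[[0.5,0,0,-5,0,0,0],[0.5,0,0,-15,0,0,0],[0.5,0,0,-30,0,0,0],[0.5,0,0,-50,0,0,0],[0.5,0,0,-70,0,0,0],[0.5,0,0,-90,0,0,0],[0.5,0,0,-110,0,0,0],[0.5,0,0,-130,0,0,0],[0.5,0,0,-150,0,0,0],[0.5,0,0,-160,0,0,0],[0.5,0,0,-160,0,0,0],[0.5,0,0,-160,0,0,0]]'
python3 look.py w6
python3 - <<'E'
from h import *
a=cv2.imread("pics/w6.png"); b=viewer.get_image("scene")[110:300,210:470,::-1]
a=cv2.resize(a[:290,180:500],(400,362));b=cv2.resize(b,(400,292))
c=np.zeros((400,800,3),np.uint8);c[:362,:400]=a;c[:292,400:]=b;cv2.imwrite("pics/c6.png",c)
E
```

```text
t: 17.75
position: [0.6001, 0.2613, 0.0899]
eef_rot: [0.986, 0.169, -0.0, 0.0]
wrist_force: [0.4, -0.1, -0.3]
finger_gap: 0.499
t: 19.25
position: [0.5996, 0.2612, 0.2489]
eef_rot: [0.986, 0.169, -0.001, 0.0]
wrist_force: [0.3, -0.1, -0.7]
finger_gap: 0.495
19.25 [0.59960691 0.26115757 0.24889164] [[0.9432, 0.3323, -0.0016], [0.3323, -0.9432, -0.0006], [-0.0017, 0.0, -1.0]] [0.373 0.22  1.639 0.    1.284 1.605]
```

View pics/c6.png

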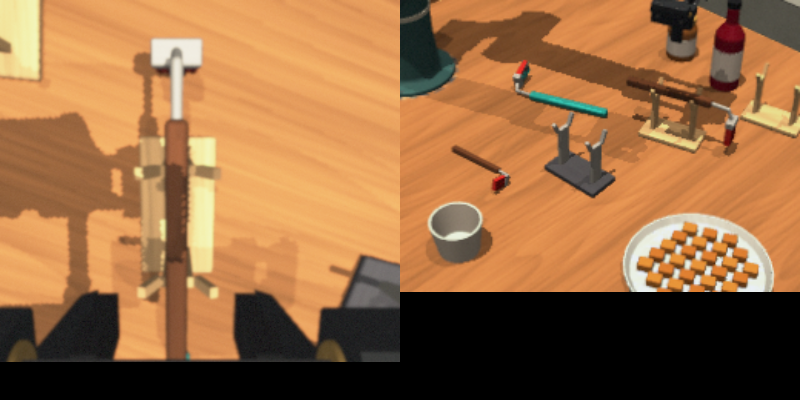

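The brush lies in both forks and its head hangs over the far end. The pot and bystanders in view have not moved, and the gripper is clear.

```bash
python3 -c "
from cell import workorder; print(workorder.job_done())"
```

```text
the job is handed in; nothing more can be done
None
```

I took the brush off the steel rack, dipped its head into the white pot, laid it on the rightmost wooden rest and handed the job in.

- **Dip:** the tip reached about 25–27 mm above the counter, roughly 45 mm below the rim. I held it there for over 0.75 s and lifted it out clear.
- **Placing:** the brush came down onto the rest with about 6 N of contact at the expected height, and only then did I let go.
- **Last pictures:** the handle lies in both forks near its middle, with the head hanging over the far end. The pot is upright where it was, the jar and bottle look undisturbed, and the gripper is open about 16 cm above the rest. The egg carton was outside the last pictures, but nothing went near it low down.
- **Time:** about 19 s of robot time was used.
- **Disagreements:** the scene camera's positions were about 2–3 pixels off my predictions, but relative positions agreed to within about 3 mm. The first estimates of the rest differed by 3–4 mm, and I settled that with a close look before lowering.

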